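# Load the sample caddy for the chromatograph

## Robot

A 6-joint arm with a two-finger parallel gripper is mounted at the origin on the work surface. World frame = base frame: x ahead of the robot, y to its left, z up, the work surface at z = 0. Lengths are in m, angles in rad, forces in N, time in s.
With the tool pointing down it reaches from about 0.325 to 0.9 m from the base axis. Payload 6.1 kg.
Tool frame: the origin (TCP) lies on the mounting face of the last link; the fingertips stand 182 mm ahead of it and the grasp point (between the pads) lies 164 mm ahead of it; z points along the fingers, y is the line along which they close (so a half turn about z gives the same grasp; the last joint's range is limited). The gripper opens to 87 mm and grips with 3 to 60 N. Pads are 19 mm wide; open, the fingers measure 117 mm over their backs; the gripper's body (75 mm by 190 mm) begins 51 mm behind the grasp point.
Start: joints at [-1.413, 0.22, 1.526, -0, 1.395, -0.126], TCP at [0.175, -0.6, 0.405] pointing down, gripper open.
Joint ranges: [-2.98, 2.98], [-0.91, 2.08], [0.09, 2.57], [-1.24, 4.39], [0.2, 2.65], [-2.68, 2.68]. Speed limits (rad/s): [2.57, 2.57, 3.01, 3.14, 3.14, 3.14].

## Interface

Orientations are given as a 3x3 rotation matrix whose columns are the frame's x, y, z axes.
In Python, from workcell import env gives the robot as it stands.
- The arm moves only by the shell command python3 -m pendant 'ROWS' [OPENING]. ROWS is JSON, a list of rows, each an object of numbers: "dx", "dy", "dz": the shift along the tool's x, y, z in units of 25 mm (1.0 is 25 mm); "wx", "wy", "wz": the turn, a rotation vector about the tool's x, y, z in degrees. In form: [{"dx": .., "dy": .., "dz": .., "wx": .., "wy": .., "wz": ..}, ...]. A call has 1 to 10 rows; each row shifts and turns the commanded pose from where the row before left it, along the tool's axes as they then stand; what a row does not reach is not made up. A row lasts 1/8 s, in which the tool goes at most 62.5 mm and 10.7 degrees, less where a joint would pass 70% of its speed; a pose out of reach is approached as far as the arm can. A call is refused whole if a number of a shift passes 1 or a number of a turn 10.7, either way. A call with a gripper value outside its range is refused whole. OPENING is the finger opening in mm, from 0 to 87, set as the call begins (- or left out, the last holds). The fingers move at their own pace and stop on an object; the grip force is fixed at half the most. Time passes only in rows, so rows that do not move let the fingers close. It gives the time, the measured TCP pose, the force, the opening and the grip force at its end, in the units of the state.
- env.get_obs(): the state, without advancing time (a new reading comes with each control period).
- env.capture(name): name is "scene" or "top" or "wrist"; returns a dict with "color" (400x640x3 uint8, red, green, blue), "fx", "fy", "cx", "cy" (pixels), "xyz" and "rotation" of the camera in the world; the wrist camera has in their place "tool_from_camera" (4x4, takes a point from camera to tool coordinates, whose origin is the TCP and whose axes are the flange's). Camera axes: x right, y down, z forward; pixel columns grow to the right and rows downward; lengths in m; the calibration is good to about 2 mm. A picture is of the moment at which its call begins: read the wrist's pose just before it. There is no depth.
- env.close_job(): hands the job in; it is judged then, once.
The state is a dict: "time_s": time; "joint_positions": joint angles; "joint_velocities": joint speeds; "effort": joint torques, N m; "ee_pos": TCP position; "tool_rot": TCP orientation; "ft_force": force on the tool from outside, world axes, zero at the start; "moment": the same for the moment, N m; "gripper_width": finger opening in m; "grasp_force": force on a finger pad.
Only numpy, scipy, OpenCV 4.12 (cv2) and the standard library are available. Lean on these libraries where they do the work, as an engineer would, in place of code of your own. Each camera call takes 0.05 s, during which the arm holds its last target. There are 200 camera calls.

## Task

Gather the four white sample bottles into the caddy for the next run, each standing upright on the floor of the cup that matches its cap colour. The amber bottles have the same caps but are stock standards: leave them standing where they are. Set the bottles down rather than dropping them, and do not tip any bottle over.

Things in the scene. Friction and masses are not known exactly. Their poses are not given: they have to be found in the camera images.
- bottle_red: Loose sealed sample bottle, WHITE plastic with a pale blue-grey label and a red cap; belongs in the caddy. Upright and round, 100 mm tall: body 40 mm across from 0 to 58 mm, sloping shoulder to 67 mm, cap 28 mm across from 66 to 100 mm above the underside (the cap is the place to grip, from above). About 100 g. Origin: centre of the underside, z up.
- bottle_blue: Loose sealed sample bottle, WHITE plastic with a pale blue-grey label and a blue cap; belongs in the caddy. Upright and round, 100 mm tall: body 40 mm across from 0 to 58 mm, sloping shoulder to 67 mm, cap 28 mm across from 66 to 100 mm above the underside (the cap is the place to grip, from above). About 100 g. Origin: centre of the underside, z up.
- bottle_green: Loose sealed sample bottle, WHITE plastic with a pale blue-grey label and a green cap; belongs in the caddy. Upright and round, 100 mm tall: body 40 mm across from 0 to 58 mm, sloping shoulder to 67 mm, cap 28 mm across from 66 to 100 mm above the underside (the cap is the place to grip, from above). About 100 g. Origin: centre of the underside, z up.
- bottle_yellow: Loose sealed sample bottle, WHITE plastic with a pale blue-grey label and a yellow cap; belongs in the caddy. Upright and round, 100 mm tall: body 40 mm across from 0 to 58 mm, sloping shoulder to 67 mm, cap 28 mm across from 66 to 100 mm above the underside (the cap is the place to grip, from above). About 100 g. Origin: centre of the underside, z up.
- amber_red: Loose AMBER BROWN bottle with a red cap, otherwise the same shape and size as the white bottles: a look-alike that does not belong in the caddy and stays where it stands. Origin: centre of the underside, z up.
- amber_blue: Loose AMBER BROWN bottle with a blue cap, otherwise the same shape and size as the white bottles: a look-alike that does not belong in the caddy and stays where it stands. Origin: centre of the underside, z up.
- cup_red: Red square cup, open on top, fixed, one of four in a row in a fixed grey caddy (row along the cup's x axis, 70 mm pitch, colours in any order; a 46 mm tall end wall 40 mm beyond the last cup's centre). Outside 66 x 66 mm, 30 mm tall; walls and floor 4 mm; inside 58 x 58 mm. Origin: centre of the underside, 6 mm above the bench; inner floor 4 mm above it.
- cup_blue: Blue square cup, open on top, fixed, one of four in a row in a fixed grey caddy (row along the cup's x axis, 70 mm pitch, colours in any order; a 46 mm tall end wall 40 mm beyond the last cup's centre). Outside 66 x 66 mm, 30 mm tall; walls and floor 4 mm; inside 58 x 58 mm. Origin: centre of the underside, 6 mm above the bench; inner floor 4 mm above it.
- cup_green: Green square cup, open on top, fixed, one of four in a row in a fixed grey caddy (row along the cup's x axis, 70 mm pitch, colours in any order; a 46 mm tall end wall 40 mm beyond the last cup's centre). Outside 66 x 66 mm, 30 mm tall; walls and floor 4 mm; inside 58 x 58 mm. Origin: centre of the underside, 6 mm above the bench; inner floor 4 mm above it.
- cup_yellow: Yellow square cup, open on top, fixed, one of four in a row in a fixed grey caddy (row along the cup's x axis, 70 mm pitch, colours in any order; a 46 mm tall end wall 40 mm beyond the last cup's centre). Outside 66 x 66 mm, 30 mm tall; walls and floor 4 mm; inside 58 x 58 mm. Origin: centre of the underside, 6 mm above the bench; inner floor 4 mm above it.
Things that resemble listed ones, but are neither listed nor needed, are in the scene too. Leave any black or pink look-alike of the bottle_blue alone.

How it is judged:
At the end, for the whole second after the job is handed in: Each white bottle stands in the cup of its cap's colour: centre within 14 mm of the cup's, underside on the cup's floor (less than 9 mm above the cup's underside), within 7 degrees of upright, at rest and let go; both amber bottles stand upright within 30 mm of where they started (horizontal distance between bottle_red and cup_red below 0.014 m and z of bottle_red in the frame of cup_red below 0.009 m and angle between each of bottle_red, bottle_blue, bottle_green, bottle_yellow, amber_red, amber_blue's own z axis and vertical below 0.12 rad and linear speed of each of bottle_red, bottle_blue, bottle_green, bottle_yellow below 0.02 m/s and contact force between each of bottle_red, bottle_blue, bottle_green, bottle_yellow and the fingers below 0.05 N and horizontal distance between bottle_blue and cup_blue below 0.014 m and z of bottle_blue in the frame of cup_blue below 0.009 m and horizontal distance between bottle_green and cup_green below 0.014 m and z of bottle_green in the frame of cup_green below 0.009 m and horizontal distance between bottle_yellow and cup_yellow below 0.014 m and z of bottle_yellow in the frame of cup_yellow below 0.009 m and distance of each of amber_red, amber_blue from where it was at the start of the episode below 0.03 m); the robot touches nothing.
It fails at once if a bottle is tipped over (more than 57 degrees) (angle between any of bottle_red, bottle_blue, bottle_green, bottle_yellow, amber_red, amber_blue's own z axis and vertical above 1 rad).
It fails at once if an amber bottle is shifted by more than 30 mm (distance of any of amber_red, amber_blue from where it was at the start of the episode above 0.03 m).
It fails at once if a white bottle is let go with its underside more than 60 mm above the bench ((height (world z) of bottle_red above 0.06 m and contact force between bottle_red and the fingers below 0.01 N) or (height (world z) of bottle_blue above 0.06 m and contact force between bottle_blue and the fingers below 0.01 N) or (height (world z) of bottle_green above 0.06 m and contact force between bottle_green and the fingers below 0.01 N) or (height (world z) of bottle_yellow above 0.06 m and contact force between bottle_yellow and the fingers below 0.01 N)).
It also fails if it takes over 112 s, if anything falls off the work surface, if the arm or the gripper's body presses on something with over 40 N, if the wrist force passes 120 N, or if a joint passes its speed limit or range.

## Working session

There is one attempt and no reset: what is moved stays moved. The work goes in short steps, Python scripts to look and compute and a shell command to move; the robot and the scene stay as the last step left them, time stands still between calls to the robot, and variables do not carry over. Pictures are saved under pics/ and viewed, at most 14 in all, crops included, and the job is handed in when it is done.

```bash
mkdir -p pics; ls
python3 - <<'E'
from workcell import env
import cv2,pickle
o=env.get_obs()
for k in o: print(k,o[k])
for n in("scene","top","wrist"):
    c=env.capture(n); cv2.imwrite(f"pics/{n}0.png",c["color"][:,:,::-1]); pickle.dump(c,open(f"{n}0.pkl","wb"))
    print({k:v for k,v in c.items() if k!="color"})
E
```

```text
pics
time_s 0.0
joint_positions [-1.41306034e+00  2.21247109e-01  1.52763754e+00 -4.14151213e-05
  1.39468342e+00 -1.26101430e-01]
joint_velocities [ 2.97125240e-04  9.01479329e-04 -3.67249896e-06  5.30932954e-04
 -1.29438206e-03 -1.87639328e-04]
effort [ 2.44572284e-04 -4.94619191e+01 -3.87367880e+01  6.99511380e-02
  5.73937024e-02 -1.36882918e-04]
ee_pos [ 0.17497169 -0.59972254  0.40360992]
tool_rot [[ 9.59985866e-01  2.80048237e-01 -3.50571271e-04]
 [ 2.80048379e-01 -9.59983919e-01  1.94448246e-03]
 [ 2.08006101e-04 -1.96485259e-03 -9.99998048e-01]]
ft_force [-0.24189941 -0.19709436 -0.92433633]
moment [ 0.03170766  0.03406111 -0.03544672]
grasp_force 0.0
gripper_width 0.08727577912691516
{'fx': 406.8943600075325, 'fy': 406.8943600075325, 'cx': 316.8016654056577, 'cy': 206.28104525776996, 'xyz': array([0.94375326, 0.36224943, 0.94129024]), 'rotation': array([[-0.68384471,  0.60632902, -0.40585901],
       [ 0.72956721,  0.56108008, -0.39105092],
       [-0.00938612, -0.56351953, -0.82604942]])}
{'fx': 432.0413353844674, 'fy': 432.0413353844674, 'cx': 321.97479754618206, 'cy': 197.1339339506638, 'xyz': array([ 0.41562797, -0.08174129,  1.03934424]), 'rotation': array([[ 0.00941467, -0.9962641 ,  0.08584412],
       [-0.99940357, -0.00652234,  0.03391122],
       [-0.03322463, -0.08611219, -0.9957313 ]])}
{'fx': 303.07144476930205, 'fy': 303.07144476930205, 'cx': 321.21863024202474, 'cy': 201.5547790976222, 'tool_from_camera': array([[ 1.64683488e-03, -9.69993272e-01, -2.43126182e-01,
         6.68814296e-02],
       [ 9.99998631e-01,  1.55848793e-03,  5.55718942e-04,
         1.82566875e-04],
       [-1.60134415e-04, -2.43126764e-01,  9.69994511e-01,
         1.98558981e-02],
       [ 0.00000000e+00,  0.00000000e+00,  0.00000000e+00,
         1.00000000e+00]])}
```

View pics/top0.png

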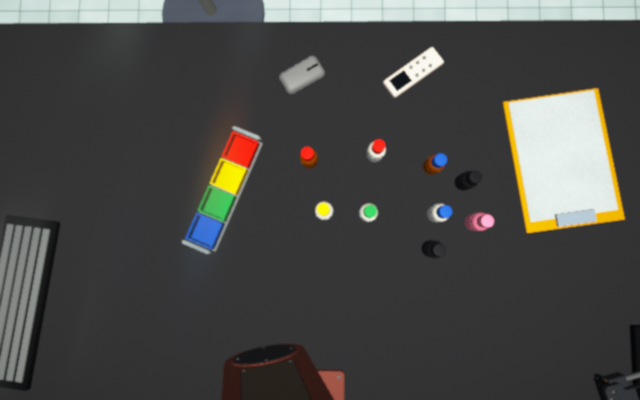

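View pics/scene0.png

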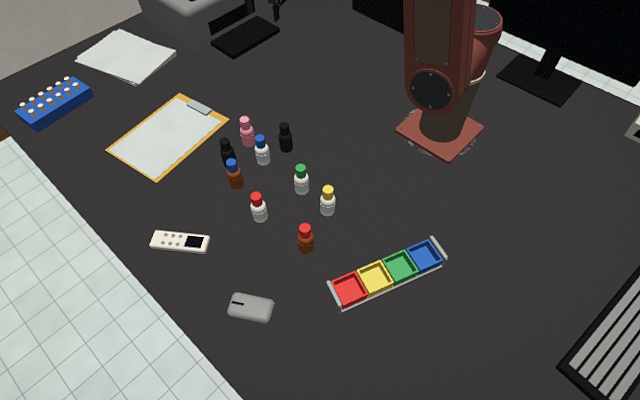

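The top view shows these candidates:

| Item | Pixel in top view |
|---|---|
| White, red cap | (378,146) |
| Amber, red cap | (308,153) |
| White, blue cap | (443,211) |
| Amber, blue cap | (438,160) |
| Pink | (482,221) |
| Black | (470,179), (434,248) |
| White, green cap | (370,212) |
| White, yellow cap | (324,210) |
| Cups R/Y/G/B | (240,150), (228,177), (217,203), (205,231) |

I choose the bottles with white bodies. Next I measure them and check the choice in one close crop.

```bash
cat > h.py <<'E'
import numpy as np,cv2,pickle
H={"red":[(0,8),(172,180)],"yellow":[(22,36)],"green":[(50,80)],"blue":[(100,125)]}
def ray(c,u,v,z,T=None):
    R,p=(c["rotation"],c["xyz"]) if T is None else (T[:3,:3],T[:3,3])
    d=R@np.array([(u-c["cx"])/c["fx"],(v-c["cy"])/c["fy"],1]); return p+d*(z-p[2])/d[2]
def blobs(c,col,amin=25):
    h=cv2.cvtColor(c["color"],cv2.COLOR_RGB2HSV)
    m=sum(cv2.inRange(h,(a,150,110),(b,255,255)) for a,b in H[col])
    n,l,s,ce=cv2.connectedComponentsWithStats(m.astype(np.uint8))
    return [(s[i][:5],ce[i],(l==i)) for i in range(1,n) if s[i][4]>=amin]
E
python3 - <<'E'
from h import *
for n in("top","scene"):
    c=pickle.load(open(n+"0.pkl","rb"))
    for col in H:
        for s,ce,m in blobs(c,col):
            big=s[4]>350
            print(n,col,s,ce.round(1),ray(c,*ce,0.02 if big else .09).round(4))
c=pickle.load(open("top0.pkl","rb"))["color"][130:265,180:500,::-1]
cv2.imwrite("pics/crop.png",cv2.resize(c,None,fx=2.5,fy=2.5,interpolation=cv2.INTER_CUBIC))
E
```

```text
top red [221 131  38  36 861] [239.7 148.8] [0.6191 0.1524 0.02  ]
top red [373 139  13  14 144] [378.5 145.2] [ 0.6139 -0.174   0.09  ]
top red [300 146  15  15 172] [306.9 153. ] [ 0.5961 -0.0149  0.09  ]
top yellow [594  89  30 134 574] [608.9 176.6] [ 0.5558 -0.7146  0.02  ]
top yellow [504 102  53 130 780] [524.8 185. ] [ 0.5351 -0.5214  0.02  ]
top yellow [209 158  38  36 857] [227.9 175.6] [0.5538 0.179  0.02  ]
top yellow [318 203  11  13 110] [323.  208.8] [ 0.4716 -0.052   0.09  ]
top green [204 192  30  29 453] [220.2 205.8] [0.4812 0.1956 0.02  ]
top green [365 206  11  11  95] [369.8 210.9] [ 0.4678 -0.1545  0.09  ]
top blue [433 153  15  14 148] [440.2 159.2] [ 0.583  -0.3092  0.09  ]
top blue [438 205  15  12 138] [445.4 211. ] [ 0.4688 -0.3189  0.09  ]
top blue [185 213  38  36 808] [203.9 230.9] [0.4212 0.2327 0.02  ]
scene red [250 191  12  11  96] [255.5 196.1] [ 0.6097 -0.1786  0.09  ]
scene red [299 223  12  17 129] [304.2 229.3] [ 0.5961 -0.0167  0.09  ]
scene red [331 271  37  35 692] [348.9 288.4] [0.6132 0.1465 0.02  ]
scene yellow [322 189  12  11  56] [327.1 194.8] [ 0.4813 -0.0456  0.09  ]
scene yellow [359 262  32  21  65] [377.  270.6] [0.5618 0.1816 0.09  ]
scene yellow [368 283  25  14  58] [379.3 290.3] [0.5959 0.2151 0.09  ]
scene blue [ 14  77  76  47 846] [ 51.3 101.1] [ 0.7849 -1.0207  0.02  ]
scene blue [255 134  10   9  59] [259.  137.8] [ 0.4647 -0.3248  0.09  ]
scene blue [226 158  10   8  68] [230.4 161.6] [ 0.5783 -0.3164  0.09  ]
scene blue [406 239  37  32 532] [423.4 255.5] [0.4181 0.2266 0.02  ]
```

View pics/crop.png

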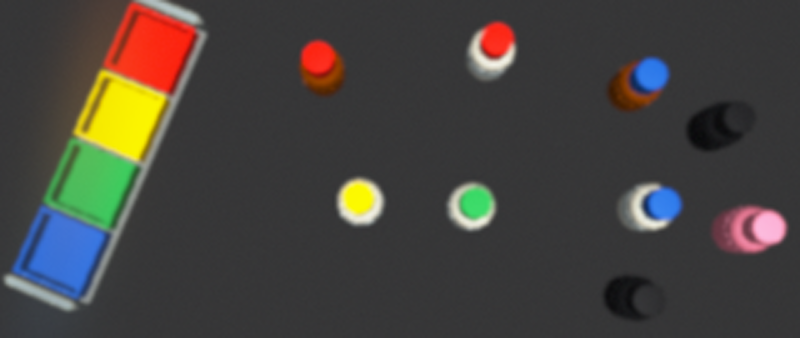

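The crop confirms white bodies under red (497,40), blue (662,205), green (475,204) and yellow (359,199). The look-alikes are amber (320,60) and (645,78), black and pink. I turn the tool so the fingers close across the caddy row, then go above the white blue-capped bottle.

```bash
python3 -m pendant '[{"wz":9.5},{"wz":9.5},{"wz":9.5},{"wz":9.5},{"dx":0.44,"dy":-1},{"dx":0.44,"dy":-1},{"dx":0.44,"dy":-1},{"dx":0.44,"dy":-1},{"dx":0.44,"dy":-1}]' 60
python3 -m pendant '[{"dx":0.44,"dy":-1},{"dx":0.44,"dy":-1},{"dx":0.44,"dy":-1},{"dx":0.44,"dy":-1},{"dx":0.44,"dy":-1},{"dx":0.44,"dy":-1},{"dx":0.44,"dy":-1},{"dx":0.44,"dy":-1},{"dx":0.44,"dy":-1},{"dx":0.44,"dy":-0.9}]'
python3 -m pendant '[{},{}]'
cat >> h.py <<'E'
def wrist(name):
    from workcell import env
    o=env.get_obs(); c=env.capture("wrist"); cv2.imwrite(f"pics/{name}.png",c["color"][:,:,::-1])
    T=np.eye(4);T[:3,:3]=o["tool_rot"];T[:3,3]=o["ee_pos"]
    return o,c,T@c["tool_from_camera"]
def go(o,x,y,zg):
    "tool-frame shift (25 mm units) that brings the grasp point to x,y,zg"
    R=o["tool_rot"]; g=o["ee_pos"]+R[:,2]*.164
    return (R.T@(np.array([x,y,zg])-g)/.025).round(2)
E
python3 - <<'E'
from h import *
o,c,T=wrist("w1")
print(o["ee_pos"],o["tool_rot"].round(3),o["time_s"])
for col in H:
    for s,ce,m in blobs(c,col): print(col,s,ce.round(1),ray(c,*ce,.097,T).round(4))
print(go(o,.4685,-.3174,.084))
E
```

```text
[ 0.17494465 -0.59980502  0.40389648] [[ 0.96   0.28  -0.   ]
 [ 0.28  -0.96   0.001]
 [ 0.    -0.001 -1.   ]] 0.15
[14.43 -7.54  6.25]invalid input at $[0]: expected keys dx, dy, dz, wx, wy, wz
invalid input at $[0]: expected keys dx, dy, dz, wx, wy, wz
invalid input at $[0]: expected keys dx, dy, dz, wx, wy, wz
```

View pics/w1.png

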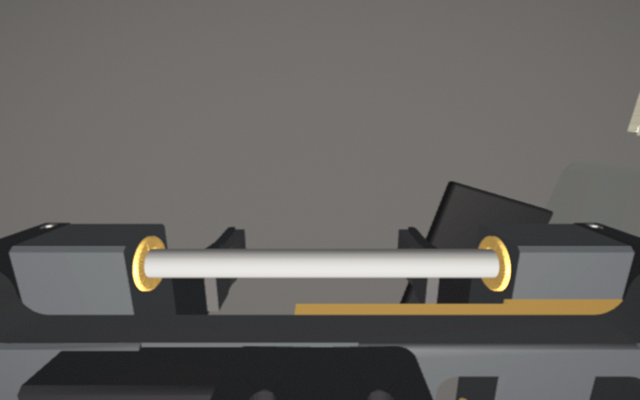

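The calls were refused because every row needs all six keys. The picture shows the gripper filling rows below 225, so the wrist camera sees only what lies on the tool's +x side. I retype the rows with all keys.

```bash
python3 -m pendant '[{"dx":0,"dy":0,"dz":0,"wx":0,"wy":0,"wz":9.5},{"dx":0,"dy":0,"dz":0,"wx":0,"wy":0,"wz":9.5},{"dx":0,"dy":0,"dz":0,"wx":0,"wy":0,"wz":9.5},{"dx":0,"dy":0,"dz":0,"wx":0,"wy":0,"wz":9.5},{"dx":0,"dy":-1,"dz":0,"wx":0,"wy":0,"wz":0},{"dx":0,"dy":-1,"dz":0,"wx":0,"wy":0,"wz":0},{"dx":0,"dy":-1,"dz":0,"wx":0,"wy":0,"wz":0},{"dx":0,"dy":-1,"dz":0,"wx":0,"wy":0,"wz":0},{"dx":0,"dy":-1,"dz":0,"wx":0,"wy":0,"wz":0},{"dx":0,"dy":-1,"dz":0,"wx":0,"wy":0,"wz":0}]' 60
python3 -m pendant '[{"dx":0.2,"dy":-1,"dz":0,"wx":0,"wy":0,"wz":0},{"dx":0.2,"dy":-1,"dz":0,"wx":0,"wy":0,"wz":0},{"dx":0.2,"dy":-1,"dz":0,"wx":0,"wy":0,"wz":0},{"dx":0.2,"dy":-1,"dz":0,"wx":0,"wy":0,"wz":0},{"dx":0.2,"dy":-1,"dz":0,"wx":0,"wy":0,"wz":0},{"dx":0.2,"dy":-1,"dz":0,"wx":0,"wy":0,"wz":0},{"dx":0.2,"dy":-1,"dz":0,"wx":0,"wy":0,"wz":0},{"dx":0.2,"dy":-1,"dz":0,"wx":0,"wy":0,"wz":0},{"dx":0,"dy":-0.5,"dz":0,"wx":0,"wy":0,"wz":0},{"dx":0,"dy":0,"dz":0,"wx":0,"wy":0,"wz":0}]'
python3 - <<'E'
from h import *
o,c,T=wrist("w2")
print(o["ee_pos"],o["tool_rot"].round(3),o["time_s"])
for col in H:
    for s,ce,m in blobs(c,col): print(col,s,ce.round(1),ray(c,*ce,.097,T).round(4))
print(go(o,.4685,-.3174,.084))
E
```

```text
time_s: 1.45
ee_pos: [0.2308, -0.4598, 0.4045]
tool_rot: [[0.929, -0.37, -0.0], [-0.37, -0.929, 0.0], [-0.0, -0.0, -1.0]]
ft_force: [0.1, -0.5, 0.7]
gripper_width: 0.0601
grasp_force: 0.0
time_s: 2.7
ee_pos: [0.3465, -0.2777, 0.4047]
tool_rot: [[0.929, -0.369, -0.0], [-0.369, -0.929, -0.0], [-0.0, 0.0, -1.0]]
ft_force: [0.3, 0.5, -0.0]
gripper_width: 0.0599
grasp_force: 0.0
[ 0.34648607 -0.27768292  0.4047224 ] [[ 0.929 -0.369 -0.   ]
 [-0.369 -0.929 -0.   ]
 [-0.     0.    -1.   ]] 2.7
yellow [489   0  72  35 187] [516.8  15.9] [ 0.4317 -0.4896  0.097 ]
yellow [ 43 145  46  32 705] [ 71.6 158.4] [ 0.4675 -0.0714  0.097 ]
green [150 109  27  30 360] [166.4 123.6] [ 0.4627 -0.1703  0.097 ]
blue [296  34  19  16  27] [303.3  39.6] [ 0.4814 -0.3142  0.097 ]
blue [299  58  28  15 129] [313.4  67.1] [ 0.4577 -0.3141  0.097 ]
[ 5.12 -0.33  6.27]
```

View pics/w2.png

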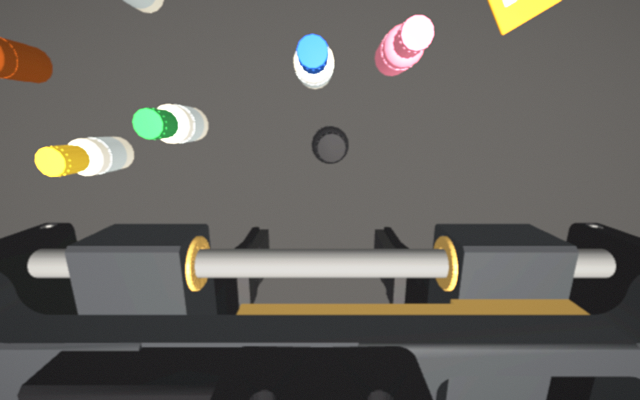

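The view shows the blue cap's top at (312,50), green at (150,124) and yellow at (54,160), with pink at (417,33) and black at (330,145). I cast those tops onto z=0.1.

Run:
```python
from h import *
from workcell import env
o=env.get_obs();c=env.capture("wrist")
T=np.eye(4);T[:3,:3]=o["tool_rot"];T[:3,3]=o["ee_pos"];T=T@c["tool_from_camera"]
for n,u,v in(("blue",312.5,50),("green",150,124),("yellow",54,160),("pink",417,33),("black",330,138)): print(n,ray(c,u,v,.1,T).round(4))
c=pickle.load(open("top0.pkl","rb"))
print(ray(c,439.,248.5,.1))
for n,p in(("blue",(445.4,211)),("red",(378.5,145.2)),("green",(369.8,210.9)),("yellow",(323,208.8))): print(n,ray(c,*p,.097).round(4))
```

```text
blue [ 0.47  -0.319  0.1  ]
green [ 0.4672 -0.1582  0.1   ]
yellow [ 0.4716 -0.0583  0.1   ]
pink [ 0.4495 -0.4065  0.1   ]
black [ 0.3952 -0.3061  0.1   ]
[ 0.38781405 -0.3016087   0.1       ]
blue [ 0.4685 -0.3171  0.097 ]
red [ 0.6126 -0.1732  0.097 ]
green [ 0.4675 -0.1541  0.097 ]
yellow [ 0.4713 -0.0521  0.097 ]
```

```bash
python3 -m pendant '[{"dx":0.86,"dy":-0.05,"dz":0,"wx":0,"wy":0,"wz":0},{"dx":0.86,"dy":-0.05,"dz":0,"wx":0,"wy":0,"wz":0},{"dx":0.86,"dy":-0.05,"dz":0,"wx":0,"wy":0,"wz":0},{"dx":0.86,"dy":-0.05,"dz":0,"wx":0,"wy":0,"wz":0},{"dx":0.86,"dy":-0.05,"dz":0,"wx":0,"wy":0,"wz":0},{"dx":0.85,"dy":-0.05,"dz":0,"wx":0,"wy":0,"wz":0},{"dx":0,"dy":0,"dz":1,"wx":0,"wy":0,"wz":0},{"dx":0,"dy":0,"dz":1,"wx":0,"wy":0,"wz":0},{"dx":0,"dy":0,"dz":1,"wx":0,"wy":0,"wz":0}]' 60
python3 -m pendant '[{"dx":0,"dy":0,"dz":1,"wx":0,"wy":0,"wz":0},{"dx":0,"dy":0,"dz":1,"wx":0,"wy":0,"wz":0},{"dx":0,"dy":0,"dz":0.8,"wx":0,"wy":0,"wz":0},{"dx":0,"dy":0,"dz":0.45,"wx":0,"wy":0,"wz":0},{"dx":0,"dy":0,"dz":0,"wx":0,"wy":0,"wz":0}]'
python3 - <<'E'
from h import *
from workcell import env
print(go(env.get_obs(),.469,-.318,.084))
c=env.capture("scene")["color"][100:220,180:340,::-1]
cv2.imwrite("pics/s1.png",cv2.resize(c,None,fx=4,fy=4,interpolation=cv2.INTER_CUBIC))
E
```

```text
time_s: 3.92
ee_pos: [0.4683, -0.3199, 0.3288]
tool_rot: [[0.928, -0.372, -0.0], [-0.372, -0.928, -0.0], [-0.0, 0.0, -1.0]]
ft_force: [0.7, 0.4, 0.2]
gripper_width: 0.0598
grasp_force: 0.0
time_s: 4.55
ee_pos: [0.4685, -0.3189, 0.2477]
tool_rot: [[0.929, -0.371, -0.001], [-0.371, -0.929, 0.001], [-0.002, -0.001, -1.0]]
ft_force: [-0.9, 0.6, 0.9]
gripper_width: 0.06
grasp_force: 0.0
[ 0.02 -0.04 -0.01]
```

View pics/s1.png

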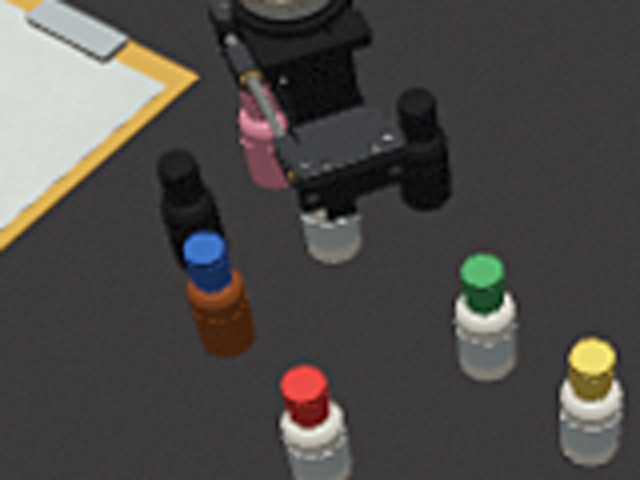

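The fingers straddle the white bottle at (330,235), with pink and black clear of them. I close, lift and carry to the blue cup.

```bash
python3 -m pendant '[{"dx":0,"dy":0,"dz":0,"wx":0,"wy":0,"wz":0},{"dx":0,"dy":0,"dz":0,"wx":0,"wy":0,"wz":0},{"dx":0,"dy":0,"dz":0,"wx":0,"wy":0,"wz":0},{"dx":0,"dy":0,"dz":0,"wx":0,"wy":0,"wz":0},{"dx":0,"dy":0,"dz":0,"wx":0,"wy":0,"wz":0},{"dx":0,"dy":0,"dz":0,"wx":0,"wy":0,"wz":0}]' 20
python3 -m pendant '[{"dx":0,"dy":0,"dz":-0.5,"wx":0,"wy":0,"wz":0},{"dx":0,"dy":0,"dz":-1,"wx":0,"wy":0,"wz":0},{"dx":0,"dy":0,"dz":-1,"wx":0,"wy":0,"wz":0},{"dx":0,"dy":0,"dz":-1,"wx":0,"wy":0,"wz":0},{"dx":0,"dy":0,"dz":-1,"wx":0,"wy":0,"wz":0},{"dx":0,"dy":0,"dz":-1,"wx":0,"wy":0,"wz":0}]'
```

```text
time_s: 5.35
ee_pos: [0.4689, -0.3188, 0.2487]
tool_rot: [[0.929, -0.37, 0.0], [-0.37, -0.929, -0.0], [0.0, 0.0, -1.0]]
ft_force: [0.1, 0.4, 1.3]
gripper_width: 0.0274
grasp_force: 30.0
time_s: 6.1
ee_pos: [0.4686, -0.3187, 0.3874]
tool_rot: [[0.929, -0.37, 0.0], [-0.37, -0.929, -0.0], [0.0, 0.0, -1.0]]
ft_force: [0.3, -0.5, -1.4]
gripper_width: 0.0272
grasp_force: 30.0
```

```bash
python3 -m pendant '[{"dx":-0.49,"dy":-0.5,"dz":0,"wx":0,"wy":0,"wz":0},{"dx":-0.49,"dy":-0.98,"dz":0,"wx":0,"wy":0,"wz":0},{"dx":-0.49,"dy":-0.98,"dz":0,"wx":0,"wy":0,"wz":0},{"dx":-0.49,"dy":-0.98,"dz":0,"wx":0,"wy":0,"wz":0},{"dx":-0.49,"dy":-0.98,"dz":0,"wx":0,"wy":0,"wz":0},{"dx":-0.49,"dy":-0.98,"dz":0,"wx":0,"wy":0,"wz":0},{"dx":-0.49,"dy":-0.98,"dz":0,"wx":0,"wy":0,"wz":0},{"dx":-0.49,"dy":-0.98,"dz":0,"wx":0,"wy":0,"wz":0},{"dx":-0.49,"dy":-0.98,"dz":0,"wx":0,"wy":0,"wz":0},{"dx":-0.49,"dy":-0.98,"dz":0,"wx":0,"wy":0,"wz":0}]'
python3 -m pendant '[{"dx":-0.49,"dy":-0.98,"dz":0,"wx":0,"wy":0,"wz":0},{"dx":-0.49,"dy":-0.98,"dz":0,"wx":0,"wy":0,"wz":0},{"dx":-0.49,"dy":-0.98,"dz":0,"wx":0,"wy":0,"wz":0},{"dx":-0.49,"dy":-0.98,"dz":0,"wx":0,"wy":0,"wz":0},{"dx":-0.49,"dy":-0.98,"dz":0,"wx":0,"wy":0,"wz":0},{"dx":-0.49,"dy":-0.98,"dz":0,"wx":0,"wy":0,"wz":0},{"dx":-0.49,"dy":-0.98,"dz":0,"wx":0,"wy":0,"wz":0},{"dx":-0.49,"dy":-0.98,"dz":0,"wx":0,"wy":0,"wz":0},{"dx":-0.49,"dy":-0.98,"dz":0,"wx":0,"wy":0,"wz":0},{"dx":-0.49,"dy":-0.98,"dz":0,"wx":0,"wy":0,"wz":0}]'
python3 -m pendant '[{"dx":0,"dy":-0.5,"dz":0,"wx":0,"wy":0,"wz":0},{"dx":0,"dy":0,"dz":0,"wx":0,"wy":0,"wz":0}]'
python3 - <<'E'
from h import *
o,c,T=wrist("w3"); pickle.dump((o,c,T),open("w3.pkl","wb"))
for col in H:
    for s,ce,m in blobs(c,col,300): print(col,s,ce.round(1),ray(c,*ce,.036,T).round(4))
E
```

```text
time_s: 7.35
ee_pos: [0.4399, -0.0553, 0.3844]
tool_rot: [[0.929, -0.37, -0.002], [-0.37, -0.929, 0.001], [-0.002, -0.0, -1.0]]
ft_force: [0.1, -0.1, -0.6]
gripper_width: 0.0273
grasp_force: 30.0
time_s: 8.6
ee_pos: [0.4166, 0.2168, 0.3844]
tool_rot: [[0.929, -0.37, -0.002], [-0.37, -0.929, -0.001], [-0.002, 0.001, -1.0]]
ft_force: [-0.3, -0.0, -1.1]
gripper_width: 0.0274
grasp_force: 30.0
time_s: 8.85
ee_pos: [0.4225, 0.2278, 0.3853]
tool_rot: [[0.929, -0.369, -0.001], [-0.369, -0.929, -0.001], [-0.001, 0.001, -1.0]]
ft_force: [-0.1, -0.2, -0.4]
gripper_width: 0.027
grasp_force: 30.0
red [289   0  68  11 730] [322.8   5. ] [0.5887 0.1604 0.036 ]
yellow [ 581    0   59   45 1967] [612.   22.6] [ 0.4708 -0.0964  0.036 ]
yellow [292  16  61  65 919] [322.   31.9] [0.5671 0.1696 0.036 ]
green [294  92  57  59 540] [320.7 119.5] [0.4904 0.2015 0.036 ]
blue [ 291  156   59   60 2220] [320.5 175.9] [0.435  0.2236 0.036 ]
blue [297 225  49  24 848] [321.6 238.5] [0.3665 0.2493 0.036 ]
blue [293 278  58  21 924] [321.7 286.4] [0.3093 0.2719 0.036 ]
```

View pics/w3.png

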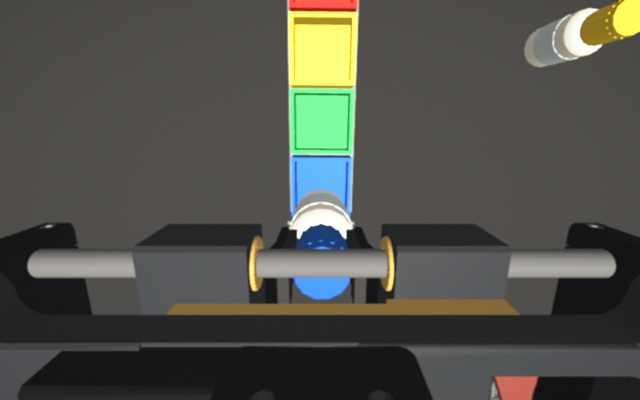

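The view shows the row boundaries along column 322: red/yellow at about row 11, yellow/green 88, green/blue 155. The row runs straight along tool x. I cast these onto the rim height.

Run:
```python
from h import *
o,c,T=pickle.load(open("w3.pkl","rb"))
B=[ray(c,u,v,.036,T)[:2] for u,v in((323,11.5),(322.3,88.5),(321.3,155))]
print(np.array(B).round(4),[np.linalg.norm(B[i]-B[i+1]) for i in(0,1)])
top=pickle.load(open("top0.pkl","rb"))
t={k:ray(top,*p,.036)[:2] for k,p in dict(red=(239.7,148.8),yellow=(227.9,175.6),blue=(203.9,230.9)).items()}
d=(t["red"]-t["blue"]);d/=np.linalg.norm(d);print(t,d,np.degrees(np.arctan2(d[1],d[0])))
m=np.mean(B,0)  # wrist: centre of the yellow/green boundary
for k,n in(("red",1.5),("yellow",.5),("green",-.5),("blue",-1.5)): print(k,(m+d*.07*n).round(4))
b=m-d*.105; print(go(o,*b,.096), go(o,*t["blue"],.096))
```

```text
[[0.5834 0.1622]
 [0.5183 0.1886]
 [0.4558 0.2144]] [np.float64(0.07025305444780548), np.float64(0.06764087361298658)]
{'red': array([0.61583865, 0.14863135]), 'yellow': array([0.55167335, 0.17500771]), 'blue': array([0.42109062, 0.22786666])} [ 0.92626922 -0.37686248] -22.13947243968051
red [0.6164 0.1489]
yellow [0.5516 0.1752]
green [0.4867 0.2016]
blue [0.4219 0.228 ]
[-0.02 -0.01  5.01] [-0.05  0.01  5.01]
```

Wrist and top views agree within 1 mm: red (.616,.149), yellow (.5515,.175), green (.487,.2015), blue (.4215,.228). I lower the bottle, set it down and release.

```bash
python3 -m pendant '[{"dx":0,"dy":0,"dz":0.8,"wx":0,"wy":0,"wz":0},{"dx":0,"dy":0,"dz":0.8,"wx":0,"wy":0,"wz":0},{"dx":0,"dy":0,"dz":0.8,"wx":0,"wy":0,"wz":0},{"dx":0,"dy":0,"dz":0.8,"wx":0,"wy":0,"wz":0},{"dx":0,"dy":0,"dz":0.8,"wx":0,"wy":0,"wz":0},{"dx":0,"dy":0,"dz":0.6,"wx":0,"wy":0,"wz":0},{"dx":0,"dy":0,"dz":0.3,"wx":0,"wy":0,"wz":0},{"dx":0,"dy":0,"dz":0.12,"wx":0,"wy":0,"wz":0},{"dx":0,"dy":0,"dz":0,"wx":0,"wy":0,"wz":0},{"dx":0,"dy":0,"dz":0,"wx":0,"wy":0,"wz":0}]'
```

```text
time_s: 10.15
ee_pos: [0.4232, 0.2277, 0.2611]
tool_rot: [[0.929, -0.37, 0.001], [-0.37, -0.929, 0.0], [0.001, -0.001, -1.0]]
ft_force: [-0.1, -0.9, -0.3]
gripper_width: 0.0274
grasp_force: 30.0
```

```bash
python3 -m pendant '[{"dx":0,"dy":0,"dz":0.05,"wx":0,"wy":0,"wz":0},{"dx":0,"dy":0,"dz":0.05,"wx":0,"wy":0,"wz":0},{"dx":0,"dy":0,"dz":0,"wx":0,"wy":0,"wz":0}]'
python3 -m pendant '[{"dx":0,"dy":0,"dz":0,"wx":0,"wy":0,"wz":0},{"dx":0,"dy":0,"dz":0,"wx":0,"wy":0,"wz":0},{"dx":0,"dy":0,"dz":0,"wx":0,"wy":0,"wz":0}]' 60
python3 -m pendant '[{"dx":0,"dy":0,"dz":-0.5,"wx":0,"wy":0,"wz":0},{"dx":0,"dy":0,"dz":-1,"wx":0,"wy":0,"wz":0},{"dx":0,"dy":0,"dz":-1,"wx":0,"wy":0,"wz":0},{"dx":0,"dy":0,"dz":-1,"wx":0,"wy":0,"wz":0},{"dx":0,"dy":0,"dz":-1,"wx":0,"wy":0,"wz":0},{"dx":0,"dy":0,"dz":-0.5,"wx":0,"wy":0,"wz":0}]'
python3 - <<'E'
from h import *
from workcell import env
o=env.get_obs();print(o["ee_pos"]);print("green",go(o,.4675,-.155,.084))
E
```

```text
time_s: 10.52
ee_pos: [0.4232, 0.2277, 0.2586]
tool_rot: [[0.929, -0.37, 0.001], [-0.37, -0.929, 0.0], [0.001, -0.001, -1.0]]
ft_force: [-0.8, 0.8, 3.1]
gripper_width: 0.0271
grasp_force: 30.0
time_s: 10.9
ee_pos: [0.4228, 0.2275, 0.2577]
tool_rot: [[0.929, -0.37, -0.0], [-0.37, -0.929, -0.0], [-0.0, 0.0, -1.0]]
ft_force: [-0.2, -0.6, 0.1]
gripper_width: 0.049
grasp_force: 0.0
time_s: 11.65
ee_pos: [0.4232, 0.2277, 0.3853]
tool_rot: [[0.929, -0.37, 0.003], [-0.37, -0.929, 0.001], [0.002, -0.002, -1.0]]
ft_force: [-0.5, -0.3, -0.1]
gripper_width: 0.0602
grasp_force: 0.0
[0.42320191 0.22767045 0.3853432 ]
green [ 7.29 13.59  5.48]
```

Blue is set down (3 N contact) and released. Next is green.

```bash
python3 -m pendant '[{"dx":0.52,"dy":0.97,"dz":0,"wx":0,"wy":0,"wz":0},{"dx":0.52,"dy":0.97,"dz":0,"wx":0,"wy":0,"wz":0},{"dx":0.52,"dy":0.97,"dz":0,"wx":0,"wy":0,"wz":0},{"dx":0.52,"dy":0.97,"dz":0,"wx":0,"wy":0,"wz":0},{"dx":0.52,"dy":0.97,"dz":0,"wx":0,"wy":0,"wz":0},{"dx":0.52,"dy":0.97,"dz":0,"wx":0,"wy":0,"wz":0},{"dx":0.52,"dy":0.97,"dz":0,"wx":0,"wy":0,"wz":0},{"dx":0.52,"dy":0.97,"dz":0,"wx":0,"wy":0,"wz":0},{"dx":0.52,"dy":0.97,"dz":0,"wx":0,"wy":0,"wz":0},{"dx":0.52,"dy":0.97,"dz":0,"wx":0,"wy":0,"wz":0}]' 60
python3 -m pendant '[{"dx":0.52,"dy":0.97,"dz":0,"wx":0,"wy":0,"wz":0},{"dx":0.52,"dy":0.97,"dz":0,"wx":0,"wy":0,"wz":0},{"dx":0.52,"dy":0.97,"dz":0,"wx":0,"wy":0,"wz":0},{"dx":0.52,"dy":0.97,"dz":0,"wx":0,"wy":0,"wz":0},{"dx":0,"dy":0,"dz":0.6,"wx":0,"wy":0,"wz":0},{"dx":0,"dy":0,"dz":0.7,"wx":0,"wy":0,"wz":0},{"dx":0,"dy":0,"dz":0,"wx":0,"wy":0,"wz":0}]'
python3 - <<'E'
from h import *
from workcell import env
o=env.get_obs();print(o["ee_pos"]);print("green",go(o,.4675,-.1555,.084))
c=env.capture("top");top=c
for col in("yellow","blue","red"): print(col,[ (ce.round(1),ray(c,*ce,.097).round(4)[:2]) for s,ce,m in blobs(c,col) if s[4]<300])
E
```

```text
time_s: 12.9
ee_pos: [0.4537, -0.0467, 0.3829]
tool_rot: [[0.929, -0.37, -0.0], [-0.37, -0.929, 0.0], [-0.0, -0.0, -1.0]]
ft_force: [0.4, -0.4, 0.2]
gripper_width: 0.0599
grasp_force: 0.0
time_s: 13.78
ee_pos: [0.4652, -0.1539, 0.3477]
tool_rot: [[0.929, -0.369, -0.005], [-0.369, -0.929, 0.003], [-0.005, -0.001, -1.0]]
ft_force: [0.4, -0.9, -0.3]
gripper_width: 0.0598
grasp_force: 0.0
[ 0.46520773 -0.15387618  0.34767496]
green [0.16 0.03 3.99]
yellow [(array([322.5, 210.4]), array([ 0.4678, -0.0511]))]
blue [(array([440.2, 159.2]), array([ 0.5817, -0.3075]))]
red [(array([306.9, 153. ]), array([ 0.5947, -0.0153])), (array([279. , 311.6]), array([0.2494, 0.0404])), (array([369.5, 359. ]), array([ 0.154 , -0.1534])), (array([376.5, 365. ]), array([ 0.1419, -0.1681]))]
```

```bash
python3 -m pendant '[{"dx":0.05,"dy":0.03,"dz":0.8,"wx":0,"wy":0,"wz":0},{"dx":0,"dy":0,"dz":1,"wx":0,"wy":0,"wz":0},{"dx":0,"dy":0,"dz":1,"wx":0,"wy":0,"wz":0},{"dx":0,"dy":0,"dz":0.8,"wx":0,"wy":0,"wz":0},{"dx":0,"dy":0,"dz":0.35,"wx":0,"wy":0,"wz":0},{"dx":0,"dy":0,"dz":0,"wx":0,"wy":0,"wz":0}]'
python3 -m pendant '[{"dx":0,"dy":0,"dz":0,"wx":0,"wy":0,"wz":0},{"dx":0,"dy":0,"dz":0,"wx":0,"wy":0,"wz":0},{"dx":0,"dy":0,"dz":0,"wx":0,"wy":0,"wz":0},{"dx":0,"dy":0,"dz":0,"wx":0,"wy":0,"wz":0},{"dx":0,"dy":0,"dz":0,"wx":0,"wy":0,"wz":0},{"dx":0,"dy":0,"dz":0,"wx":0,"wy":0,"wz":0}]' 20
python3 -m pendant '[{"dx":0,"dy":0,"dz":-0.5,"wx":0,"wy":0,"wz":0},{"dx":0,"dy":0,"dz":-1,"wx":0,"wy":0,"wz":0},{"dx":0,"dy":0,"dz":-1,"wx":0,"wy":0,"wz":0},{"dx":0,"dy":0,"dz":-1,"wx":0,"wy":0,"wz":0},{"dx":0,"dy":0,"dz":-1,"wx":0,"wy":0,"wz":0},{"dx":0,"dy":0,"dz":-1,"wx":0,"wy":0,"wz":0}]'
python3 - <<'E'
from h import *
from workcell import env
o=env.get_obs();print("cup",go(o,.487,.2015,.22))
E
```

```text
time_s: 14.58
ee_pos: [0.4671, -0.156, 0.2517]
tool_rot: [[0.929, -0.37, -0.0], [-0.37, -0.929, 0.0], [-0.001, -0.0, -1.0]]
ft_force: [0.6, -0.5, 0.2]
gripper_width: 0.0598
grasp_force: 0.0
time_s: 15.32
ee_pos: [0.4672, -0.1564, 0.2519]
tool_rot: [[0.929, -0.37, 0.0], [-0.37, -0.929, -0.0], [0.0, -0.0, -1.0]]
ft_force: [1.0, 0.7, 1.8]
gripper_width: 0.0272
grasp_force: 29.9
time_s: 16.08
ee_pos: [0.4669, -0.1563, 0.3906]
tool_rot: [[0.929, -0.37, 0.0], [-0.37, -0.929, -0.0], [0.0, 0.0, -1.0]]
ft_force: [0.1, -0.3, -1.3]
gripper_width: 0.0275
grasp_force: 29.9
cup [ -4.55 -13.59   0.26]
```

```bash
python3 -m pendant '[{"dx":-0.33,"dy":-0.97,"dz":0,"wx":0,"wy":0,"wz":0},{"dx":-0.33,"dy":-0.97,"dz":0,"wx":0,"wy":0,"wz":0},{"dx":-0.33,"dy":-0.97,"dz":0,"wx":0,"wy":0,"wz":0},{"dx":-0.33,"dy":-0.97,"dz":0,"wx":0,"wy":0,"wz":0},{"dx":-0.33,"dy":-0.97,"dz":0,"wx":0,"wy":0,"wz":0},{"dx":-0.33,"dy":-0.97,"dz":0,"wx":0,"wy":0,"wz":0},{"dx":-0.33,"dy":-0.97,"dz":0,"wx":0,"wy":0,"wz":0},{"dx":-0.32,"dy":-0.97,"dz":0,"wx":0,"wy":0,"wz":0},{"dx":-0.32,"dy":-0.97,"dz":0,"wx":0,"wy":0,"wz":0},{"dx":-0.32,"dy":-0.97,"dz":0,"wx":0,"wy":0,"wz":0}]'
python3 -m pendant '[{"dx":-0.32,"dy":-0.97,"dz":0,"wx":0,"wy":0,"wz":0},{"dx":-0.32,"dy":-0.97,"dz":0,"wx":0,"wy":0,"wz":0},{"dx":-0.32,"dy":-0.97,"dz":0,"wx":0,"wy":0,"wz":0},{"dx":-0.32,"dy":-0.97,"dz":0,"wx":0,"wy":0,"wz":0},{"dx":0,"dy":0,"dz":0,"wx":0,"wy":0,"wz":0},{"dx":0,"dy":0,"dz":0.6,"wx":0,"wy":0,"wz":0},{"dx":0,"dy":0,"dz":0.8,"wx":0,"wy":0,"wz":0},{"dx":0,"dy":0,"dz":0.8,"wx":0,"wy":0,"wz":0},{"dx":0,"dy":0,"dz":0.3,"wx":0,"wy":0,"wz":0},{"dx":0,"dy":0,"dz":0,"wx":0,"wy":0,"wz":0}]'
python3 - <<'E'
from h import *
from workcell import env
o=env.get_obs();print("cup",o["ee_pos"],go(o,.487,.2015,.0979))
E
```

```text
time_s: 17.32
ee_pos: [0.4808, 0.1, 0.3899]
tool_rot: [[0.929, -0.37, 0.0], [-0.37, -0.929, -0.0], [0.0, -0.0, -1.0]]
ft_force: [0.4, 0.1, -1.2]
gripper_width: 0.0274
grasp_force: 29.9
time_s: 18.58
ee_pos: [0.4869, 0.2005, 0.326]
tool_rot: [[0.929, -0.371, -0.002], [-0.371, -0.929, -0.001], [-0.001, 0.001, -1.0]]
ft_force: [-0.0, 0.4, -0.8]
gripper_width: 0.027
grasp_force: 30.0
cup [0.48693391 0.20047551 0.32595479] [-0.   -0.05  2.56]
```

```bash
python3 -m pendant '[{"dx":0,"dy":-0.04,"dz":0.6,"wx":0,"wy":0,"wz":0},{"dx":0,"dy":0,"dz":0.8,"wx":0,"wy":0,"wz":0},{"dx":0,"dy":0,"dz":0.6,"wx":0,"wy":0,"wz":0},{"dx":0,"dy":0,"dz":0.3,"wx":0,"wy":0,"wz":0},{"dx":0,"dy":0,"dz":0.2,"wx":0,"wy":0,"wz":0},{"dx":0,"dy":0,"dz":0.06,"wx":0,"wy":0,"wz":0},{"dx":0,"dy":0,"dz":0,"wx":0,"wy":0,"wz":0},{"dx":0,"dy":0,"dz":0,"wx":0,"wy":0,"wz":0}]'
```

```text
time_s: 19.58
ee_pos: [0.4878, 0.2021, 0.2633]
tool_rot: [[0.929, -0.37, 0.001], [-0.37, -0.929, 0.0], [0.001, -0.001, -1.0]]
ft_force: [-0.2, 0.5, -1.9]
gripper_width: 0.0271
grasp_force: 29.9
```

```bash
python3 -m pendant '[{"dx":0,"dy":0,"dz":0.04,"wx":0,"wy":0,"wz":0},{"dx":0,"dy":0,"dz":0.03,"wx":0,"wy":0,"wz":0},{"dx":0,"dy":0,"dz":0,"wx":0,"wy":0,"wz":0}]'
python3 -m pendant '[{"dx":0,"dy":0,"dz":0,"wx":0,"wy":0,"wz":0},{"dx":0,"dy":0,"dz":0,"wx":0,"wy":0,"wz":0},{"dx":0,"dy":0,"dz":0,"wx":0,"wy":0,"wz":0}]' 60
python3 -m pendant '[{"dx":0,"dy":0,"dz":-0.5,"wx":0,"wy":0,"wz":0},{"dx":0,"dy":0,"dz":-1,"wx":0,"wy":0,"wz":0},{"dx":0,"dy":0,"dz":-1,"wx":0,"wy":0,"wz":0},{"dx":0,"dy":0,"dz":-1,"wx":0,"wy":0,"wz":0},{"dx":0,"dy":0,"dz":-1,"wx":0,"wy":0,"wz":0},{"dx":0,"dy":0,"dz":-0.5,"wx":0,"wy":0,"wz":0},{"dx":0,"dy":0,"dz":0,"wx":0,"wy":0,"wz":0}]'
python3 - <<'E'
from h import *
from workcell import env
o=env.get_obs();print(o["ee_pos"]);print("yellow",go(o,.4715,-.053,.084))
E
```

```text
time_s: 19.95
ee_pos: [0.4879, 0.2022, 0.2619]
tool_rot: [[0.929, -0.37, 0.001], [-0.37, -0.929, 0.0], [0.001, -0.001, -1.0]]
ft_force: [-1.6, 0.1, 5.9]
gripper_width: 0.0274
grasp_force: 29.9
time_s: 20.32
ee_pos: [0.4874, 0.202, 0.2607]
tool_rot: [[0.929, -0.37, -0.001], [-0.37, -0.929, -0.0], [-0.0, 0.0, -1.0]]
ft_force: [-0.2, 0.4, 1.3]
gripper_width: 0.05
grasp_force: 0.0
time_s: 21.2
ee_pos: [0.4878, 0.2021, 0.3872]
tool_rot: [[0.929, -0.37, 0.002], [-0.37, -0.929, 0.001], [0.002, -0.001, -1.0]]
ft_force: [-0.2, 0.1, -0.5]
gripper_width: 0.0598
grasp_force: 0.0
[0.48777695 0.20211281 0.38719747]
yellow [3.15 9.74 5.56]
```

Green is placed. Yellow next.

```bash
python3 -m pendant '[{"dx":0.32,"dy":0.98,"dz":0,"wx":0,"wy":0,"wz":0},{"dx":0.32,"dy":0.98,"dz":0,"wx":0,"wy":0,"wz":0},{"dx":0.32,"dy":0.98,"dz":0,"wx":0,"wy":0,"wz":0},{"dx":0.32,"dy":0.98,"dz":0,"wx":0,"wy":0,"wz":0},{"dx":0.32,"dy":0.98,"dz":0,"wx":0,"wy":0,"wz":0},{"dx":0.32,"dy":0.98,"dz":0,"wx":0,"wy":0,"wz":0},{"dx":0.32,"dy":0.98,"dz":0,"wx":0,"wy":0,"wz":0},{"dx":0.32,"dy":0.98,"dz":0,"wx":0,"wy":0,"wz":0},{"dx":0.32,"dy":0.98,"dz":0,"wx":0,"wy":0,"wz":0},{"dx":0.32,"dy":0.98,"dz":0,"wx":0,"wy":0,"wz":0}]' 60
python3 -m pendant '[{"dx":0,"dy":0,"dz":0.6,"wx":0,"wy":0,"wz":0},{"dx":0,"dy":0,"dz":0.9,"wx":0,"wy":0,"wz":0},{"dx":0,"dy":0,"dz":0.9,"wx":0,"wy":0,"wz":0},{"dx":0,"dy":0,"dz":0.9,"wx":0,"wy":0,"wz":0},{"dx":0,"dy":0,"dz":0.9,"wx":0,"wy":0,"wz":0},{"dx":0,"dy":0,"dz":0.8,"wx":0,"wy":0,"wz":0},{"dx":0,"dy":0,"dz":0.5,"wx":0,"wy":0,"wz":0},{"dx":0,"dy":0,"dz":0,"wx":0,"wy":0,"wz":0}]'
python3 -m pendant '[{"dx":0,"dy":0,"dz":0,"wx":0,"wy":0,"wz":0},{"dx":0,"dy":0,"dz":0,"wx":0,"wy":0,"wz":0},{"dx":0,"dy":0,"dz":0,"wx":0,"wy":0,"wz":0},{"dx":0,"dy":0,"dz":0,"wx":0,"wy":0,"wz":0},{"dx":0,"dy":0,"dz":0,"wx":0,"wy":0,"wz":0},{"dx":0,"dy":0,"dz":0,"wx":0,"wy":0,"wz":0}]' 20
python3 -m pendant '[{"dx":0,"dy":0,"dz":-0.5,"wx":0,"wy":0,"wz":0},{"dx":0,"dy":0,"dz":-1,"wx":0,"wy":0,"wz":0},{"dx":0,"dy":0,"dz":-1,"wx":0,"wy":0,"wz":0},{"dx":0,"dy":0,"dz":-1,"wx":0,"wy":0,"wz":0},{"dx":0,"dy":0,"dz":-1,"wx":0,"wy":0,"wz":0},{"dx":0,"dy":0,"dz":-1,"wx":0,"wy":0,"wz":0},{"dx":0,"dy":0,"dz":0,"wx":0,"wy":0,"wz":0}]'
python3 - <<'E'
from h import *
from workcell import env
o=env.get_obs();print("cup",go(o,.5515,.175,.22))
E
```

```text
time_s: 22.45
ee_pos: [0.4706, -0.0559, 0.3846]
tool_rot: [[0.929, -0.37, -0.002], [-0.37, -0.929, 0.001], [-0.002, 0.0, -1.0]]
ft_force: [-0.2, -0.9, -0.7]
gripper_width: 0.0599
grasp_force: 0.0
time_s: 23.45
ee_pos: [0.4703, -0.0545, 0.2468]
tool_rot: [[0.929, -0.37, -0.003], [-0.37, -0.929, 0.001], [-0.003, 0.0, -1.0]]
ft_force: [0.0, 0.3, 0.6]
gripper_width: 0.0598
grasp_force: 0.0
time_s: 24.2
ee_pos: [0.4713, -0.0552, 0.2488]
tool_rot: [[0.929, -0.37, 0.0], [-0.37, -0.929, -0.0], [0.0, -0.0, -1.0]]
ft_force: [-0.3, -0.8, 1.7]
gripper_width: 0.0273
grasp_force: 29.9
time_s: 25.08
ee_pos: [0.4717, -0.0553, 0.3886]
tool_rot: [[0.929, -0.37, 0.005], [-0.37, -0.929, -0.001], [0.005, -0.0, -1.0]]
ft_force: [0.3, 0.2, -1.2]
gripper_width: 0.027
grasp_force: 29.9
cup [-0.48 -9.74  0.19]
```

```bash
python3 -m pendant '[{"dx":-0.05,"dy":-0.97,"dz":0,"wx":0,"wy":0,"wz":0},{"dx":-0.05,"dy":-0.97,"dz":0,"wx":0,"wy":0,"wz":0},{"dx":-0.05,"dy":-0.97,"dz":0,"wx":0,"wy":0,"wz":0},{"dx":-0.05,"dy":-0.97,"dz":0,"wx":0,"wy":0,"wz":0},{"dx":-0.05,"dy":-0.97,"dz":0,"wx":0,"wy":0,"wz":0},{"dx":-0.05,"dy":-0.97,"dz":0,"wx":0,"wy":0,"wz":0},{"dx":-0.05,"dy":-0.97,"dz":0,"wx":0,"wy":0,"wz":0},{"dx":-0.05,"dy":-0.97,"dz":0,"wx":0,"wy":0,"wz":0},{"dx":-0.04,"dy":-0.97,"dz":0,"wx":0,"wy":0,"wz":0},{"dx":-0.04,"dy":-0.97,"dz":0,"wx":0,"wy":0,"wz":0}]'
python3 -m pendant '[{"dx":0,"dy":0,"dz":0,"wx":0,"wy":0,"wz":0},{"dx":0,"dy":0,"dz":0.6,"wx":0,"wy":0,"wz":0},{"dx":0,"dy":0,"dz":0.8,"wx":0,"wy":0,"wz":0},{"dx":0,"dy":0,"dz":0.8,"wx":0,"wy":0,"wz":0},{"dx":0,"dy":0,"dz":0.3,"wx":0,"wy":0,"wz":0},{"dx":0,"dy":0,"dz":0,"wx":0,"wy":0,"wz":0}]'
python3 - <<'E'
from h import *
from workcell import env
o=env.get_obs();print("cup",o["ee_pos"],go(o,.5515,.175,.0948))
E
```

```text
time_s: 26.32
ee_pos: [0.5495, 0.1752, 0.3843]
tool_rot: [[0.929, -0.37, -0.002], [-0.37, -0.929, -0.0], [-0.002, 0.001, -1.0]]
ft_force: [0.1, 0.0, -0.9]
gripper_width: 0.0275
grasp_force: 29.9
time_s: 27.08
ee_pos: [0.5495, 0.1743, 0.3224]
tool_rot: [[0.929, -0.371, -0.002], [-0.371, -0.929, -0.0], [-0.002, 0.001, -1.0]]
ft_force: [-0.1, -0.3, -0.3]
gripper_width: 0.0273
grasp_force: 29.9
cup [0.54951508 0.17429749 0.32241698] [ 0.08 -0.06  2.54]
```

```bash
python3 -m pendant '[{"dx":0.04,"dy":0,"dz":0.6,"wx":0,"wy":0,"wz":0},{"dx":0,"dy":0,"dz":0.8,"wx":0,"wy":0,"wz":0},{"dx":0,"dy":0,"dz":0.6,"wx":0,"wy":0,"wz":0},{"dx":0,"dy":0,"dz":0.3,"wx":0,"wy":0,"wz":0},{"dx":0,"dy":0,"dz":0.2,"wx":0,"wy":0,"wz":0},{"dx":0,"dy":0,"dz":0.06,"wx":0,"wy":0,"wz":0},{"dx":0,"dy":0,"dz":0,"wx":0,"wy":0,"wz":0},{"dx":0,"dy":0,"dz":0,"wx":0,"wy":0,"wz":0}]'
```

```text
time_s: 28.08
ee_pos: [0.5509, 0.1742, 0.2601]
tool_rot: [[0.929, -0.37, 0.001], [-0.37, -0.929, 0.0], [0.001, -0.001, -1.0]]
ft_force: [-0.6, -0.2, -0.8]
gripper_width: 0.0271
grasp_force: 29.9
```

```bash
python3 -m pendant '[{"dx":0,"dy":0,"dz":0.04,"wx":0,"wy":0,"wz":0},{"dx":0,"dy":0,"dz":0.02,"wx":0,"wy":0,"wz":0},{"dx":0,"dy":0,"dz":0,"wx":0,"wy":0,"wz":0}]'
python3 -m pendant '[{"dx":0,"dy":0,"dz":0,"wx":0,"wy":0,"wz":0},{"dx":0,"dy":0,"dz":0,"wx":0,"wy":0,"wz":0},{"dx":0,"dy":0,"dz":0,"wx":0,"wy":0,"wz":0}]' 60
python3 -m pendant '[{"dx":0,"dy":0,"dz":-0.5,"wx":0,"wy":0,"wz":0},{"dx":0,"dy":0,"dz":-1,"wx":0,"wy":0,"wz":0},{"dx":0,"dy":0,"dz":-1,"wx":0,"wy":0,"wz":0},{"dx":0,"dy":0,"dz":-1,"wx":0,"wy":0,"wz":0},{"dx":0,"dy":0,"dz":-1,"wx":0,"wy":0,"wz":0},{"dx":0,"dy":0,"dz":-0.5,"wx":0,"wy":0,"wz":0},{"dx":0,"dy":0,"dz":0,"wx":0,"wy":0,"wz":0}]'
python3 - <<'E'
from h import *
from workcell import env
o=env.get_obs();print(o["ee_pos"]);print("red",go(o,.6125,-.1745,.084))
E
```

```text
time_s: 28.45
ee_pos: [0.551, 0.1742, 0.2587]
tool_rot: [[0.929, -0.37, 0.001], [-0.37, -0.929, 0.0], [0.001, -0.001, -1.0]]
ft_force: [-0.5, -0.6, 4.0]
gripper_width: 0.0277
grasp_force: 29.9
time_s: 28.82
ee_pos: [0.5505, 0.1741, 0.2576]
tool_rot: [[0.929, -0.37, -0.001], [-0.37, -0.929, -0.0], [-0.001, 0.0, -1.0]]
ft_force: [-0.8, 0.2, -0.1]
gripper_width: 0.0492
grasp_force: 0.0
time_s: 29.7
ee_pos: [0.551, 0.1742, 0.3843]
tool_rot: [[0.929, -0.37, 0.002], [-0.37, -0.929, 0.0], [0.002, -0.001, -1.0]]
ft_force: [0.5, -0.3, -0.3]
gripper_width: 0.0602
grasp_force: 0.0
[0.55096308 0.17421497 0.38430624]
red [ 7.43 12.06  5.45]
```

```bash
python3 -m pendant '[{"dx":0.57,"dy":0.93,"dz":0,"wx":0,"wy":0,"wz":0},{"dx":0.57,"dy":0.93,"dz":0,"wx":0,"wy":0,"wz":0},{"dx":0.57,"dy":0.93,"dz":0,"wx":0,"wy":0,"wz":0},{"dx":0.57,"dy":0.93,"dz":0,"wx":0,"wy":0,"wz":0},{"dx":0.57,"dy":0.93,"dz":0,"wx":0,"wy":0,"wz":0},{"dx":0.57,"dy":0.93,"dz":0,"wx":0,"wy":0,"wz":0},{"dx":0.57,"dy":0.93,"dz":0,"wx":0,"wy":0,"wz":0},{"dx":0.57,"dy":0.93,"dz":0,"wx":0,"wy":0,"wz":0},{"dx":0.57,"dy":0.93,"dz":0,"wx":0,"wy":0,"wz":0},{"dx":0.57,"dy":0.93,"dz":0,"wx":0,"wy":0,"wz":0}]' 60
python3 -m pendant '[{"dx":0.57,"dy":0.93,"dz":0,"wx":0,"wy":0,"wz":0},{"dx":0.57,"dy":0.93,"dz":0,"wx":0,"wy":0,"wz":0},{"dx":0.57,"dy":0.93,"dz":0,"wx":0,"wy":0,"wz":0},{"dx":0,"dy":0,"dz":0.6,"wx":0,"wy":0,"wz":0},{"dx":0,"dy":0,"dz":0.8,"wx":0,"wy":0,"wz":0},{"dx":0,"dy":0,"dz":0,"wx":0,"wy":0,"wz":0},{"dx":0,"dy":0,"dz":0,"wx":0,"wy":0,"wz":0}]'
python3 - <<'E'
from h import *
from workcell import env
o=env.get_obs();print(o["ee_pos"]);print("red",go(o,.6125,-.1745,.084))
E
```

```text
time_s: 30.95
ee_pos: [0.5967, -0.0954, 0.3813]
tool_rot: [[0.929, -0.37, -0.002], [-0.37, -0.929, 0.001], [-0.003, 0.0, -1.0]]
ft_force: [-0.0, -0.3, -0.5]
gripper_width: 0.0601
grasp_force: 0.0
time_s: 31.82
ee_pos: [0.6108, -0.1744, 0.3477]
tool_rot: [[0.929, -0.369, -0.001], [-0.369, -0.929, 0.0], [-0.001, -0.0, -1.0]]
ft_force: [0.6, -0.1, 0.0]
gripper_width: 0.0598
grasp_force: 0.0
[ 0.61084738 -0.17443125  0.34766706]
red [ 0.07 -0.02  3.99]
```

```bash
python3 -m pendant '[{"dx":0.03,"dy":0,"dz":0.7,"wx":0,"wy":0,"wz":0},{"dx":0.03,"dy":0,"dz":0.9,"wx":0,"wy":0,"wz":0},{"dx":0,"dy":0,"dz":0.9,"wx":0,"wy":0,"wz":0},{"dx":0,"dy":0,"dz":0.8,"wx":0,"wy":0,"wz":0},{"dx":0,"dy":0,"dz":0.6,"wx":0,"wy":0,"wz":0},{"dx":0,"dy":0,"dz":0,"wx":0,"wy":0,"wz":0}]'
python3 -m pendant '[{"dx":0,"dy":0,"dz":0,"wx":0,"wy":0,"wz":0},{"dx":0,"dy":0,"dz":0,"wx":0,"wy":0,"wz":0},{"dx":0,"dy":0,"dz":0,"wx":0,"wy":0,"wz":0},{"dx":0,"dy":0,"dz":0,"wx":0,"wy":0,"wz":0},{"dx":0,"dy":0,"dz":0,"wx":0,"wy":0,"wz":0},{"dx":0,"dy":0,"dz":0,"wx":0,"wy":0,"wz":0}]' 20
python3 -m pendant '[{"dx":0,"dy":0,"dz":-0.5,"wx":0,"wy":0,"wz":0},{"dx":0,"dy":0,"dz":-1,"wx":0,"wy":0,"wz":0},{"dx":0,"dy":0,"dz":-1,"wx":0,"wy":0,"wz":0},{"dx":0,"dy":0,"dz":-1,"wx":0,"wy":0,"wz":0},{"dx":0,"dy":0,"dz":-1,"wx":0,"wy":0,"wz":0},{"dx":0,"dy":0,"dz":-1,"wx":0,"wy":0,"wz":0},{"dx":0,"dy":0,"dz":0,"wx":0,"wy":0,"wz":0}]'
python3 - <<'E'
from h import *
from workcell import env
o=env.get_obs();print("cup",go(o,.616,.149,.22))
E
```

```text
time_s: 32.58
ee_pos: [0.6117, -0.1755, 0.2487]
tool_rot: [[0.929, -0.37, -0.003], [-0.37, -0.929, 0.001], [-0.003, -0.0, -1.0]]
ft_force: [0.6, 0.3, -0.4]
gripper_width: 0.0601
grasp_force: 0.0
time_s: 33.33
ee_pos: [0.6124, -0.1758, 0.2509]
tool_rot: [[0.929, -0.37, 0.001], [-0.37, -0.929, -0.0], [0.001, 0.0, -1.0]]
ft_force: [1.1, -0.1, 2.1]
gripper_width: 0.0271
grasp_force: 29.9
time_s: 34.2
ee_pos: [0.6128, -0.176, 0.3913]
tool_rot: [[0.929, -0.37, 0.005], [-0.37, -0.929, -0.002], [0.006, 0.0, -1.0]]
ft_force: [0.5, -0.6, -1.3]
gripper_width: 0.0273
grasp_force: 29.9
cup [ -4.73 -12.12   0.26]
```

```bash
python3 -m pendant '[{"dx":-0.36,"dy":-0.93,"dz":0,"wx":0,"wy":0,"wz":0},{"dx":-0.36,"dy":-0.93,"dz":0,"wx":0,"wy":0,"wz":0},{"dx":-0.36,"dy":-0.93,"dz":0,"wx":0,"wy":0,"wz":0},{"dx":-0.36,"dy":-0.93,"dz":0,"wx":0,"wy":0,"wz":0},{"dx":-0.36,"dy":-0.93,"dz":0,"wx":0,"wy":0,"wz":0},{"dx":-0.36,"dy":-0.93,"dz":0,"wx":0,"wy":0,"wz":0},{"dx":-0.36,"dy":-0.93,"dz":0,"wx":0,"wy":0,"wz":0},{"dx":-0.36,"dy":-0.93,"dz":0,"wx":0,"wy":0,"wz":0},{"dx":-0.36,"dy":-0.93,"dz":0,"wx":0,"wy":0,"wz":0},{"dx":-0.36,"dy":-0.93,"dz":0,"wx":0,"wy":0,"wz":0}]'
python3 -m pendant '[{"dx":-0.36,"dy":-0.93,"dz":0,"wx":0,"wy":0,"wz":0},{"dx":-0.36,"dy":-0.93,"dz":0,"wx":0,"wy":0,"wz":0},{"dx":-0.36,"dy":-0.93,"dz":0,"wx":0,"wy":0,"wz":0},{"dx":0,"dy":0,"dz":0,"wx":0,"wy":0,"wz":0},{"dx":0,"dy":0,"dz":0.6,"wx":0,"wy":0,"wz":0},{"dx":0,"dy":0,"dz":0.8,"wx":0,"wy":0,"wz":0},{"dx":0,"dy":0,"dz":0.8,"wx":0,"wy":0,"wz":0},{"dx":0,"dy":0,"dz":0.3,"wx":0,"wy":0,"wz":0},{"dx":0,"dy":0,"dz":0,"wx":0,"wy":0,"wz":0}]'
python3 - <<'E'
from h import *
from workcell import env
o=env.get_obs();print("cup",o["ee_pos"],go(o,.616,.149,.0969))
E
```

```text
time_s: 35.45
ee_pos: [0.6138, 0.0756, 0.386]
tool_rot: [[0.929, -0.37, -0.003], [-0.37, -0.929, 0.0], [-0.003, 0.001, -1.0]]
ft_force: [0.1, 0.6, -0.3]
gripper_width: 0.0273
grasp_force: 29.9
time_s: 36.58
ee_pos: [0.6153, 0.148, 0.3243]
tool_rot: [[0.929, -0.371, -0.002], [-0.371, -0.929, -0.0], [-0.002, 0.001, -1.0]]
ft_force: [0.1, 0.4, -0.8]
gripper_width: 0.0273
grasp_force: 29.9
cup [0.61527562 0.14803588 0.32426553] [ 0.03 -0.05  2.53]
```

```bash
python3 -m pendant '[{"dx":0,"dy":-0.03,"dz":0.6,"wx":0,"wy":0,"wz":0},{"dx":0,"dy":0,"dz":0.8,"wx":0,"wy":0,"wz":0},{"dx":0,"dy":0,"dz":0.6,"wx":0,"wy":0,"wz":0},{"dx":0,"dy":0,"dz":0.3,"wx":0,"wy":0,"wz":0},{"dx":0,"dy":0,"dz":0.2,"wx":0,"wy":0,"wz":0},{"dx":0,"dy":0,"dz":0.05,"wx":0,"wy":0,"wz":0},{"dx":0,"dy":0,"dz":0,"wx":0,"wy":0,"wz":0},{"dx":0,"dy":0,"dz":0,"wx":0,"wy":0,"wz":0}]'
```

```text
time_s: 37.58
ee_pos: [0.616, 0.1491, 0.2624]
tool_rot: [[0.929, -0.37, 0.001], [-0.37, -0.929, 0.0], [0.001, -0.001, -1.0]]
ft_force: [-0.4, 0.0, -0.2]
gripper_width: 0.0271
grasp_force: 29.9
```

```bash
python3 -m pendant '[{"dx":0,"dy":0,"dz":0.04,"wx":0,"wy":0,"wz":0},{"dx":0,"dy":0,"dz":0.03,"wx":0,"wy":0,"wz":0},{"dx":0,"dy":0,"dz":0,"wx":0,"wy":0,"wz":0}]'
python3 -m pendant '[{"dx":0,"dy":0,"dz":0,"wx":0,"wy":0,"wz":0},{"dx":0,"dy":0,"dz":0,"wx":0,"wy":0,"wz":0},{"dx":0,"dy":0,"dz":0,"wx":0,"wy":0,"wz":0}]' 60
python3 -m pendant '[{"dx":0,"dy":0,"dz":-0.5,"wx":0,"wy":0,"wz":0},{"dx":0,"dy":0,"dz":-1,"wx":0,"wy":0,"wz":0},{"dx":0,"dy":0,"dz":-1,"wx":0,"wy":0,"wz":0},{"dx":0,"dy":0,"dz":-1,"wx":0,"wy":0,"wz":0},{"dx":0,"dy":0,"dz":-1,"wx":0,"wy":0,"wz":0},{"dx":0,"dy":0,"dz":-0.5,"wx":0,"wy":0,"wz":0}]'
python3 -m pendant '[{"dx":-1,"dy":1,"dz":0,"wx":0,"wy":0,"wz":0},{"dx":-1,"dy":1,"dz":0,"wx":0,"wy":0,"wz":0},{"dx":-1,"dy":1,"dz":0,"wx":0,"wy":0,"wz":0},{"dx":-1,"dy":1,"dz":0,"wx":0,"wy":0,"wz":0},{"dx":-1,"dy":1,"dz":0,"wx":0,"wy":0,"wz":0},{"dx":-1,"dy":1,"dz":0,"wx":0,"wy":0,"wz":0},{"dx":0,"dy":1,"dz":0,"wx":0,"wy":0,"wz":0},{"dx":0,"dy":1,"dz":0,"wx":0,"wy":0,"wz":0},{"dx":0,"dy":1,"dz":0,"wx":0,"wy":0,"wz":0},{"dx":0,"dy":1,"dz":0,"wx":0,"wy":0,"wz":0}]'
python3 - <<'E'
from h import *
from workcell import env
im=[env.capture(n)["color"][:,:,::-1] for n in("top","scene")]
a=cv2.resize(im[0][110:280,160:500],None,fx=2.3,fy=2.3);b=cv2.resize(im[1][100:330,200:480],None,fx=.87,fy=.87)
b=cv2.resize(im[1][130:330,200:480][:, :],(280,200))
cv2.imwrite("pics/f_top.png",a);cv2.imwrite("pics/f_scene.png",cv2.resize(b,None,fx=2.8,fy=2.8))
E
```

```text
time_s: 37.95
ee_pos: [0.6161, 0.1491, 0.2608]
tool_rot: [[0.929, -0.37, 0.001], [-0.37, -0.929, 0.0], [0.001, -0.001, -1.0]]
ft_force: [0.5, -0.1, 5.5]
gripper_width: 0.0273
grasp_force: 29.8
time_s: 38.33
ee_pos: [0.6156, 0.149, 0.2596]
tool_rot: [[0.929, -0.37, -0.001], [-0.37, -0.929, -0.0], [-0.001, 0.0, -1.0]]
ft_force: [-0.6, -0.3, -0.3]
gripper_width: 0.0494
grasp_force: 0.0
time_s: 39.08
ee_pos: [0.6161, 0.1491, 0.3878]
tool_rot: [[0.929, -0.37, 0.004], [-0.37, -0.929, 0.0], [0.003, -0.002, -1.0]]
ft_force: [0.2, 0.4, 0.3]
gripper_width: 0.06
grasp_force: 0.0
time_s: 40.33
ee_pos: [0.3833, -0.0283, 0.385]
tool_rot: [[0.929, -0.37, 0.0], [-0.37, -0.929, -0.0], [0.0, 0.0, -1.0]]
ft_force: [-0.2, -0.7, -0.4]
gripper_width: 0.0599
grasp_force: 0.0
```

View pics/f_top.png

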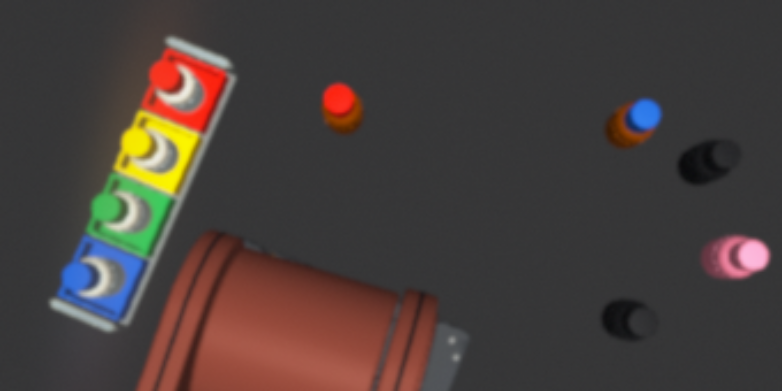

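View pics/f_scene.png

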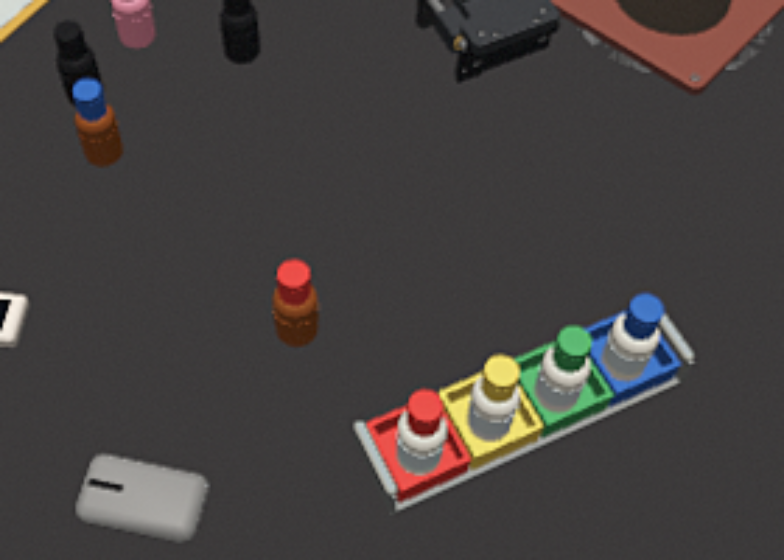

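Both views show the four white bottles upright in their matching cups: red (420,435), yellow (495,405), green (565,375) and blue (635,345) in the scene crop. The ambers at (295,305) and (97,125) are where they started, and the arm is clear. I hand in.

```bash
python3 -c "
from workcell import env
print(env.close_job())"
```

```text
the job is handed in; nothing more can be done
None
```

Job handed in at about 40 s of robot time: all four white bottles stand in the cups matching their caps, and the amber bottles were not touched; the hand-in returned no verdict.

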